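Load a vial rack past the sampler's one-way pawl

ROBOT

A 6-joint arm with a two-finger parallel gripper is mounted at the origin on the work surface. World frame = base frame: x ahead of the robot, y to its left, z up, the work surface at z = 0. Lengths are in m, angles in rad, forces in N, time in s.
With the tool pointing down it reaches from about 0.275 to 0.85 m from the base axis. Payload 5.2 kg.
Tool frame: the origin (TCP) lies midway between the tips of the shut fingers; the grasp point (between the pads) lies 19 mm behind it; x points along the fingers, z is the direction in which the jaws open and shut, and the axes are right-handed (so a half turn about x gives the same grasp; the last joint's range is limited). The gripper opens to 85 mm and grips with 20 to 120 N. Pads are 22 mm wide; open, the fingers measure 114 mm over their backs; the gripper's body (76 mm by 85 mm) begins 54 mm behind the grasp point. The pads swing forward as they close: fully open they stand 13 mm farther back than shut.
Start: joints at [1.016, 0.259, 1.535, -0, 1.348, -0.203], TCP at [0.19, 0.516, 0.231] pointing down, gripper open.
Joint ranges: [-3.14, 3.14], [-0.91, 2.08], [0.19, 2.58], [-1.22, 4.36], [0.22, 2.71], [-3.12, 3.12]. Speed limits (rad/s): [2.57, 2.57, 3.14, 3.14, 3.14, 3.14].

INTERFACE

Orientations are given as [roll, pitch, yaw] about the fixed x, y, z axes, in that order (R = Rz(yaw) Ry(pitch) Rx(roll)).
In Python, from plant import env gives the robot as it stands.
- The arm moves only by the tool play_rows, never from a script. Its argument "steps" is a list of rows, each a list of 7 numbers: the shift along the tool's x, y, z in m, then the turn, a rotation vector about the tool's x, y, z in rad, then the opening, from 0 (shut) to 1 (fully open). In form: [[dx, dy, dz, ax, ay, az, grip], ...]. A call has 1 to 12 rows; each row is the pose to reach, as a shift and turn from the pose commanded when the call began, along the tool's axes at that moment; what a row does not reach only later rows make up. A row lasts 1/12 s, in which the tool goes at most 41.7 mm and 7.16 degrees, less where a joint would pass 70% of its speed; a pose out of reach is approached as far as the arm can. A call with a gripper value outside its range is refused whole. The fingers move at their own pace and stop on an object; "force" is the grip in N (left out, the last holds). Time passes only in rows, so rows that repeat a pose let the fingers close. It gives the time, the measured TCP pose, the force and the opening at its end, in the units of the state.
- env.get_state(): the state, without advancing time (a new reading comes with each control period).
- env.capture(name): name is "scene" or "top" or "wrist"; returns the picture (480x640x3 uint8, red, green, blue); there is no depth.
- env.camera_model(name): a dict with "fx", "fy", "cx", "cy" (pixels), "k1" (the pictures are not rectified: a ray, as slopes to the right and down, at radius r is drawn at 1 + k1 r^2 times it, then the intrinsics apply), "rvec" (rotation vector, rad) and "tvec" (3), from world to camera coordinates, as OpenCV has them. Camera axes: x right, y down, z forward; pixel columns grow to the right and rows downward; lengths in m; the calibration is good to about 2 mm. A picture is of the moment at which its call begins: read the wrist's pose just before it. camera_model takes no time and is no camera call; for the wrist camera it gives the pose at the moment of the call.
- env.close_job(): hands the job in, once; it reports no verdict.
Trained networks look in the newest picture that a camera, given by its name, has taken for a name from the list of things; names that differ only in an ending like _2 or _b are one class to them, and where a whole thing is asked for, a point or a joint stands for the part that bears it (a point fixed in the world has none). Each returns a list of dicts, best first, with "confidence" (0 to 1); they miss things now and then, are a little off and sometimes report something else, mostly with a low value. They report only what shows in the picture. A call takes as long as a camera call. They do not tell look-alikes from the thing itself.
- env.cut_out(camera, thing): "pixels" (480x640 bool, what is visible of it) and "location" ([column, row] in pixels, amid what is visible of it).
The state is a dict: "t": time; "joint_positions": joint angles; "qd": joint speeds; "tau": joint torques, N m; "tcp_pos": TCP position; "tcp_rot": TCP orientation; "contact_force": force on the tool from outside, world axes, zero at the start; "torque": the same for the moment, N m; "opening": finger opening in m.
Only numpy, scipy, OpenCV 4.12 (cv2) and the standard library are available. Lean on these libraries where they do the work, as an engineer would, in place of code of your own. Each camera call takes 0.05 s, during which the arm holds its last target.

TASK

Pick up the blue vial rack by its white grip tab, set it down, not dropped, on the open apron of the sampler lane with its yellow head pointing into the lane, and slide it in along the lane floor past the sprung orange pawl until the pawl clicks in behind the yellow head and holds the rack against the spring buffer. Push gently: never ram the rack on the end stop or the rails. Let go, and leave the bottle, the beaker and the electrode case where they are.

Things in the scene. Friction and masses are not known exactly. Their poses are not given: they have to be found in the camera images.
- lane: Fixed sampler lane. Origin on the bench under its centre line; x = push direction, y left, z up (mm below). Grey plate 120 wide, x -190 to 140, top (lane floor) at z 12. Rails 10 high on it flare in from a 73 gap at x -39 to 47 at x 11, then straight (1.5 play a side). White housing 85 high from x 150. Pushing with over 25 N between rack and lane parts (pawl, stops too) is ramming.
- apron (a point): On the lane floor's centre line at lane x = -110 mm, z = 12 mm: middle of the open apron without rails (x -190 to -40, blue band at its outer end). Set the rack down with its origin about here, its x along the lane's x.
- caught (a point): On the lane floor at lane x = 40 mm, z = 12: where the caught rack's origin comes to rest with the catch assembly (pawl, buffer, two dark steel stop blocks) in its middle place. That assembly is clamped anywhere within 14 mm either way along the lane, not reported: feel for the click. The stop blocks halt the rack rigidly only 4.5 mm past its caught place.
- rack: Loose vial rack, 0.2 to 0.33 kg. Origin: centre of underside; x to its yellow head, z up (mm). Blue foot 130 x 44 x 10 high; blue block 130 x 28 up to z 30; yellow head 20 x 48 at x 45 to 65, z 14 to 28. White grip tab upright over the origin: 24 along x, 14 thick along y, z 30 to 66; pinch it across its thickness. Four 16 mm vials up to z 56 at x -53, -34, 34, 53.
- pawl (a joint): Angle (rad) of the sprung orange pawl on the lane's right (-y) rail: 0 at rest, reaching in. The passing yellow head swings it aside to 0.10-0.15, beginning about 40 mm before the caught place (it presses sideways with about 2 N; pushing past takes 4 to 11 N in all), and it clicks back to 0 behind the head and blocks the return.
- buffer (a joint): Compression (m) of the spring buffer (round black pad on the centre line at the lane's end): 0 free, about 0.005 with the rack caught between it and the pawl, 0.0095 with the rack on the rigid stop blocks. Pushes back with 2.5 N plus 0.4 N per mm.
- bottle: Amber reagent bottle with a blue cap, 72 mm diameter, 150 mm high, origin at the centre of its underside. Leave alone.
- beaker: Empty glass beaker, 68 mm diameter at the rim, 85 mm high, origin at the centre of its underside. Leave alone.
- case: Closed clear electrode case with a blue stripe, 170 x 34 x 20 mm, long side along its x, origin at the centre of its underside. Leave alone.
Mind the look-alikes: they are no part of the job. Leave any green or pink look-alike of the rack alone.

How it is judged:
By the outcome, as a careful person would: the job done as asked, in the order asked, and still so for the second after the job is handed in, with the robot touching nothing.
It also fails if it takes over 64 s, if anything falls off the work surface, if the arm or the gripper's body presses on something with over 40 N, if the wrist force passes 120 N, or if a joint passes its speed limit or range.

## Working session

There is one attempt and no reset: what is moved stays moved. The work goes in short steps, Python scripts to look and compute and a tool call to move; the robot and the scene stay as the last step left them, time stands still between calls to the robot, and variables do not carry over. Pictures are saved under pics/ and viewed, and the job is handed in when it is done.

Besides the shell and the picture viewer there is one more tool, called after "Call:" as a command line: name --pt "numbers of a row" for each row, then --argument value for the rest. play_rows: Moves the arm, as the interface text tells. Its arguments: {"type":"object","properties":{"steps":{"type":"array"},"force":{"type":"number"}},"required":["steps"]}

```bash
mkdir -p pics; ls; python3 - <<'E'
from plant import env
import cv2
s=env.get_state();print(s)
for n in("scene","top","wrist"):
    im=env.capture(n);cv2.imwrite(f"pics/{n}0.png",im[:,:,::-1]);print(n,env.camera_model(n))
E
```

```text
pics
{'t': 0.0, 'joint_positions': array([ 1.01617452e+00,  2.59343796e-01,  1.53609859e+00, -9.56419506e-06,
        1.34802292e+00, -2.02807631e-01]), 'qd': array([-0.00071729,  0.00192206, -0.00070732, -0.00122647,  0.00093253,
        0.00047365]), 'tau': array([ 3.18509237e-04, -4.46021712e+01, -2.90571874e+01, -3.40571323e-04,
        1.15182088e-02,  1.66880227e-05]), 'tcp_pos': array([0.18922375, 0.51584594, 0.23046806]), 'tcp_rot': array([ 2.94376397,  1.56892366, -2.12043707]), 'contact_force': array([ 1.31921974,  0.16947047, -0.38345292]), 'torque': array([ 0.00159961, -0.050708  , -0.04047083]), 'opening': 0.08534767366276177}
scene {'fx': 562.7784259482664, 'fy': 562.7784259482664, 'cx': 330.4133554551193, 'cy': 238.52230916558383, 'k1': 0.0018627114974364566, 'rvec': array([ 2.08007323,  1.04521161, -0.49706879]), 'tvec': array([-0.23496954, -0.26610628,  1.67003218])}
top {'fx': 565.8524085278132, 'fy': 565.8524085278132, 'cx': 319.1208005308273, 'cy': 234.43251642488664, 'k1': -0.091350198658944, 'rvec': array([ 2.17798244, -2.20940186,  0.09504108]), 'tvec': array([-0.10398303,  0.5231053 ,  0.98482422])}
wrist {'fx': 364.39713003624365, 'fy': 364.39713003624365, 'cx': 328.55299899761167, 'cy': 238.2065318923195, 'k1': 0.02450082382717571, 'rvec': array([-2.34512941, -1.63790331, -0.26900133]), 'tvec': array([-0.54933302, -0.04233565,  0.3802898 ])}
```

View pics/scene0.png

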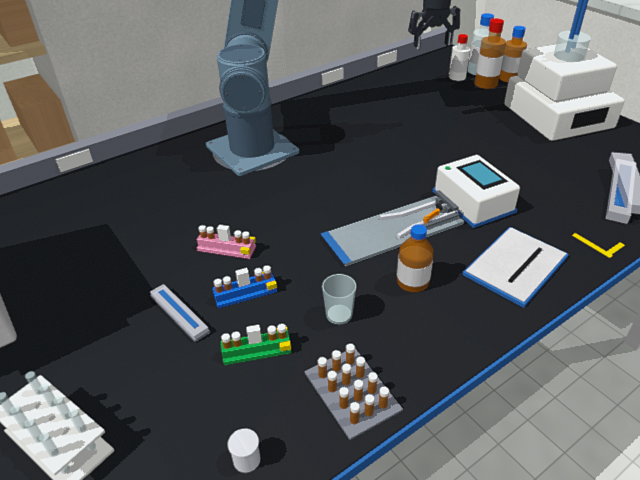

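View pics/top0.png

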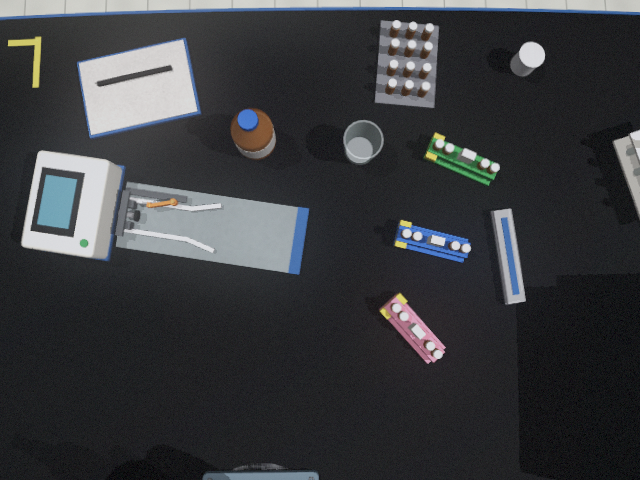

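View pics/wrist0.png

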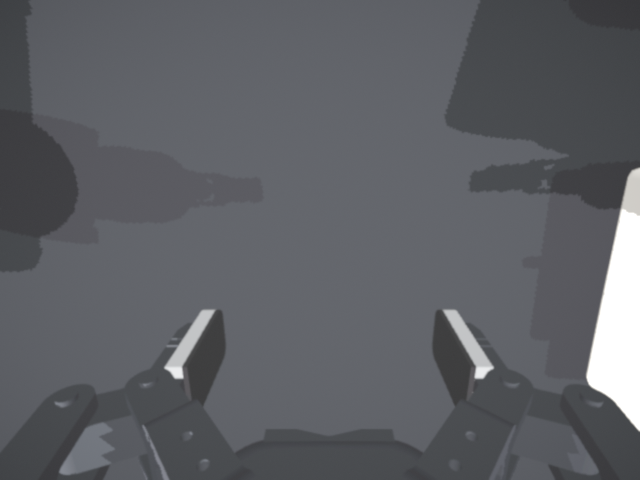

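The candidates are blue at top (433,240), green at (463,158) and pink at (412,330). The blue one matches the description. I'll enlarge it and the lane to confirm.

```bash
cat > h.py <<'E'
import numpy as np,cv2
from plant import env
def K(m): return np.array([[m['fx'],0,m['cx']],[0,m['fy'],m['cy']],[0,0,1.]])
def proj(m,P):
    # k1 model: x*(1+k1 r^2) = OpenCV
    p,_=cv2.projectPoints(np.asarray(P,float).reshape(-1,3),m['rvec'],m['tvec'],K(m),np.array([m['k1'],0,0,0]))
    return p.reshape(-1,2)
def back(m,px,z):
    u=cv2.undistortPoints(np.asarray(px,float).reshape(-1,1,2),K(m),np.array([m['k1'],0,0,0])).reshape(-1,2)
    R=cv2.Rodrigues(m['rvec'])[0];C=-R.T@m['tvec']
    d=np.c_[u,np.ones(len(u))]@R
    return C+d*((z-C[2])/d[:,2])[:,None]
def pose2(x,y,a):
    c,s=np.cos(a),np.sin(a)
    return lambda P:np.c_[x+c*P[:,0]-s*P[:,1],y+s*P[:,0]+c*P[:,1],P[:,2]]
E
python3 - <<'E'
from h import *
im=cv2.imread("pics/top0.png")
a=cv2.resize(im[205:275,380:490],None,fx=7,fy=7,interpolation=cv2.INTER_CUBIC);cv2.imwrite("pics/c1.png",a)
b=cv2.resize(im[170:285,110:320],None,fx=3.8,fy=3.8,interpolation=cv2.INTER_CUBIC);cv2.imwrite("pics/c2.png",b)
im=cv2.imread("pics/scene0.png")
b=cv2.resize(im[255:315,200:290],None,fx=8,fy=8,interpolation=cv2.INTER_CUBIC);cv2.imwrite("pics/c3.png",b)
for t in("rack","lane","bottle","beaker","case"):
  for r in env.cut_out("top",t)[:4]:
    ys,xs=np.nonzero(r["pixels"]);print(t,round(r["confidence"],2),r["location"],cv2.minAreaRect(np.c_[xs,ys].astype(np.float32)))
E
```

```text
rack 0.91 [411.0, 326.9] ((413.4336242675781, 329.99560546875), (78.45612335205078, 27.563121795654297), 48.8140754699707)
rack 0.65 [428.1, 243.1] ((432.02947998046875, 241.8823699951172), (76.6412582397461, 28.376667022705078), 14.03624439239502)
rack 0.63 [462.4, 155.4] ((461.99847412109375, 159.36373901367188), (75.65769958496094, 29.26117515563965), 22.963773727416992)
lane 0.77 [147.5, 219.0] ((166.171630859375, 219.57972717285156), (280.7326354980469, 101.5316390991211), 8.972626686096191)
bottle 0.82 [251.0, 132.3] ((253.3500213623047, 133.0500030517578), (52.177581787109375, 43.63943099975586), 71.56504821777344)
bottle 0.51 [163.6, 199.7] ((161.5205078125, 203.2254180908203), (6.156430244445801, 31.234830856323242), 84.80557250976562)
beaker 0.77 [360.4, 139.5] ((363.0, 142.5), (43.0, 38.0), 90.0)
case 0.67 [507.3, 255.7] ((507.4385070800781, 255.346435546875), (94.48875427246094, 22.034217834472656), 80.7066879272461)
```

View pics/c1.png

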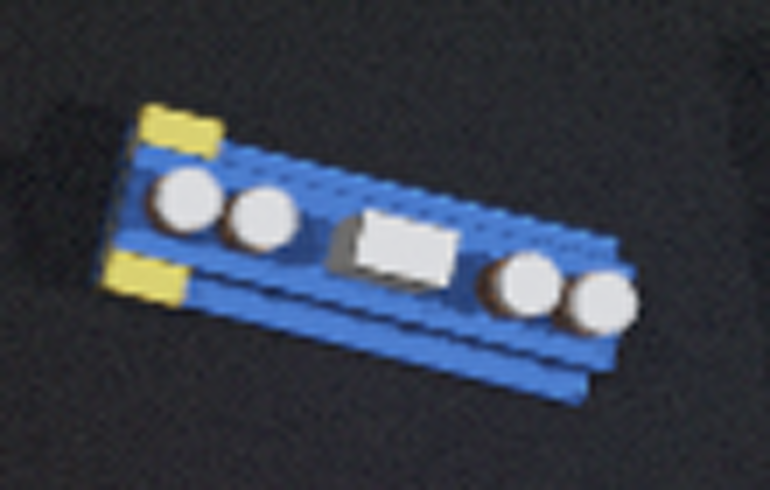

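View pics/c2.png

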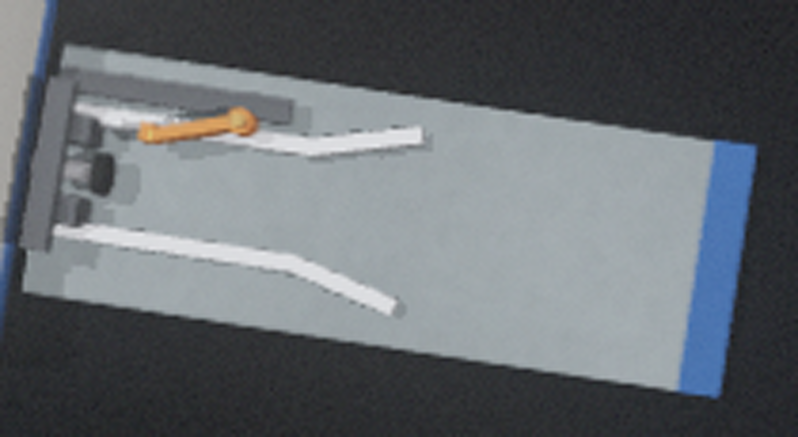

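View pics/c3.png

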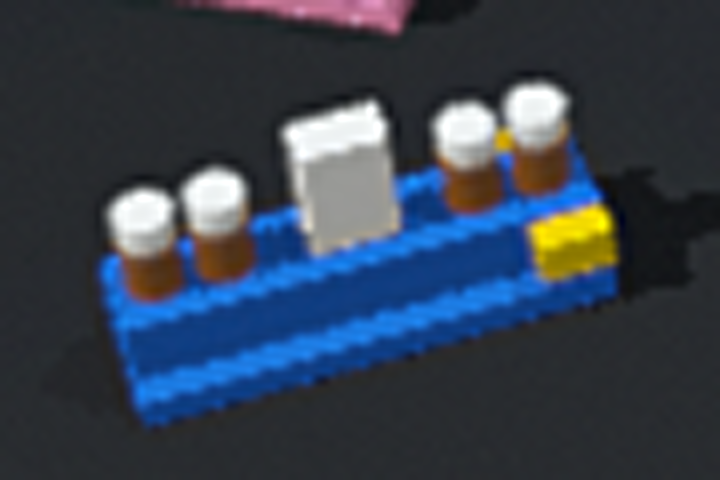

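Confirmed: blue rack with a white tab, yellow head on the left (towards the lane); the pawl is at about (168,203) in the top view. Now fitting poses.

```bash
cat > fit.py <<'E'
from h import *
from scipy.optimize import least_squares
def fit(m,P,px,x0):
    P=np.array(P)/1000.
    f=lambda v:(proj(m,pose2(*v)(P))-px).ravel()
    r=least_squares(f,x0,loss='soft_l1');return r.x,f(r.x).reshape(-1,2)
T=env.camera_model("top");S=env.camera_model("scene")
def cr(l,s,o):return (np.array(l,float)+.5)/s-.5+np.array(o)
if __name__=="__main__":
    np.set_printoptions(precision=4,suppress=True)
    rp=cr([(188,200),(264,218),(528,285),(604,302),(365,208),(460,232),(450,290),(357,270),(145,103),(224,119),(102,290),(183,305)],7,(380,205))
    RP=[(53,0,56),(34,0,56),(-34,0,56),(-53,0,56),(12,-7,66),(-12,-7,66),(-12,7,66),(12,7,66),(65,-24,28),(45,-24,28),(65,24,28),(45,24,28)]
    g=back(T,[[433,240]],.05)[0]
    print("rack top",*fit(T,RP,rp,[g[0],g[1],1.4]))
    # scene: crop c3 8x (200,255)
    rs=cr([(538,96),(467,115),(215,183),(142,205),(313,253),(401,232),(300,152),(390,140)],8,(200,255))
    RS=[(53,0,56),(34,0,56),(-34,0,56),(-53,0,56),(-12,-7,30),(12,-7,30),(-12,-7,60),(12,-7,60)]
    print("rack scene",*fit(S,RS[:6],rs[:6],[g[0],g[1],1.4]))
    lp=cr([(756,145),(719,397),(23,292),(64,44)],3.8,(110,170))
    LP=[(-190,-60,12),(-190,60,12),(140,60,12),(140,-60,12)]
    g=back(T,[[215,228]],.012)[0]
    print("lane top",*fit(T,LP,lp,[g[0],g[1],1.4]))
E
python3 fit.py
python3 - <<'E'
import cv2
im=cv2.imread("pics/scene0.png")
cv2.imwrite("pics/c4.png",cv2.resize(im[145:270,315:520],None,fx=3.9,fy=3.9,interpolation=cv2.INTER_CUBIC))
E
```

```text
rack top [ 0.5058 -0.3125  1.3139] [[ 0.2262 -0.0945]
 [ 0.0541 -0.0093]
 [ 0.4052 -0.1031]
 [ 0.1253  0.1057]
 [ 0.1285  0.1428]
 [ 0.1207  0.0961]
 [-0.2763 -0.2249]
 [-0.5714 -0.7461]
 [ 0.2032  0.1514]
 [-0.1576  0.5866]
 [ 0.1276 -0.2578]
 [-0.4747  0.3172]]
rack scene [ 0.5047 -0.3091  1.3106] [[-0.3809  0.3707]
 [-0.1203  0.3154]
 [-0.0705  0.2847]
 [ 0.0893 -0.051 ]
 [ 0.2458 -0.2829]
 [ 0.2229 -0.6768]]
lane top [0.5417 0.1051 1.4098] [[-0.7266 -0.1428]
 [-0.9049 -0.0906]
 [ 0.6523  0.2646]
 [ 1.1278  0.0087]]
```

View pics/c4.png

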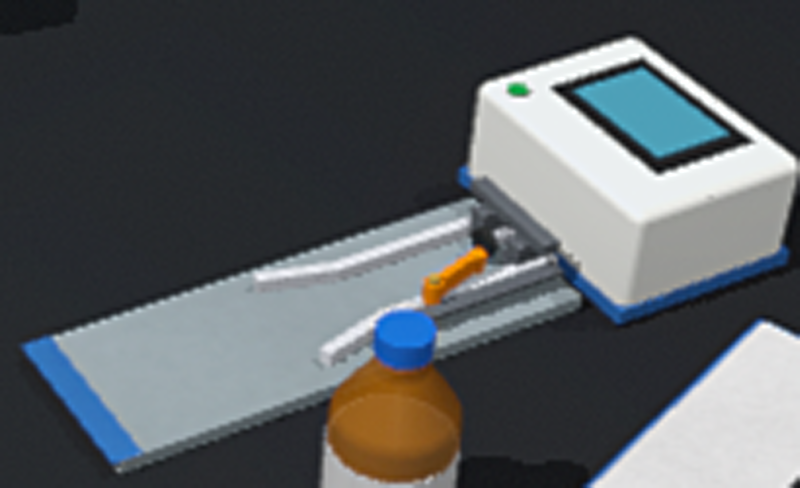

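```bash
cat > ov.py <<'E'
from fit import *
import sys
def lane_lines():
    L=[[(-190,-60,12),(-190,60,12),(140,60,12),(140,-60,12),(-190,-60,12)]]
    for s in(-1,1): L.append([(-39,s*36.5,22),(11,s*23.5,22),(130,s*23.5,22)])
    L.append([(150,-60,85),(150,60,85)])
    L.append([(-190,0,12),(140,0,12)])
    return L
def rack_lines():
    b=lambda x0,x1,y0,y1,z:[(x0,y0,z),(x1,y0,z),(x1,y1,z),(x0,y1,z),(x0,y0,z)]
    return [b(-65,65,-22,22,10),b(-65,65,-14,14,30),b(45,65,-24,24,28),b(-12,12,-7,7,66),b(-12,12,-7,7,30)]
def draw(img,m,v,L,x0,y0,x1,y1,s,out,col=(0,0,255)):
    a=cv2.resize(img[y0:y1,x0:x1],None,fx=s,fy=s,interpolation=cv2.INTER_CUBIC)
    for l in L:
        p=proj(m,pose2(*v)(np.array(l)/1000.))
        p=((p-[x0,y0]+.5)*s-.5)
        cv2.polylines(a,[np.round(p*8).astype(np.int32)],False,col,1,cv2.LINE_AA,3)
    cv2.imwrite(out,a)
E
python3 - <<'E'
from ov import *
t=cv2.imread("pics/top0.png");s=cv2.imread("pics/scene0.png")
v=[0.5417,0.1051,1.4098]
draw(t,T,v,lane_lines(),20,150,320,290,2.6,"pics/o1.png")
draw(s,S,v,lane_lines(),315,145,520,270,3.9,"pics/o2.png")
E
```

```text
(no output)
```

View pics/o1.png

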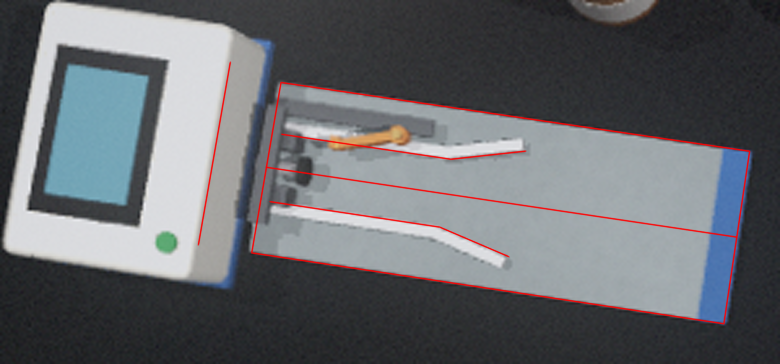

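View pics/o2.png

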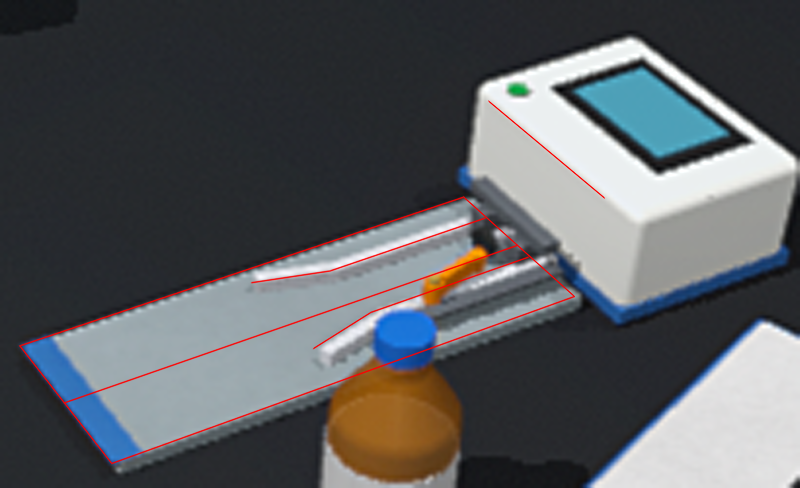

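```bash
cat > mv.py <<'E'
from h import *
from scipy.spatial.transform import Rotation as Ro
import sys
def cur():
    s=env.get_state();return s['tcp_pos'],Ro.from_euler('xyz',s['tcp_rot']),s
def tgt(a,flip): # jaw axis z along +-lane/rack y ; x down
    z=np.array([-np.sin(a),np.cos(a),0])*(1 if not flip else -1)
    x=np.array([0,0,-1.]);y=np.cross(z,x)
    return Ro.from_matrix(np.c_[x,y,z])
def delta(pos,R):
    p,R0,s=cur()
    return R0.inv().apply(np.array(pos)-p),(R0.inv()*R).as_rotvec()
E
python3 - <<'E'
from mv import *
np.set_printoptions(precision=4,suppress=True)
p,R,s=cur();print(s['t'],R.as_matrix())
for f in(0,1):
  print(delta([.505,-.311,.20],tgt(1.313,f)))
from ov import T,S,lane_lines
for n,px,z in(("bottle",[248,119],.15),("beaker",[362,140],.085)):
  print(n,back(T,[px],z))
for nm,m in(("T",T),("S",S)):
  print(nm,-cv2.Rodrigues(m['rvec'])[0].T@m['tvec'])
# pawl in lane frame
from fit import cr
for z in(.03,.04):
  q=back(T,cr([(240,122),(150,132),(100,172),(85,130),(80,212),(292,110)],3.8,(110,170)),z)[:,:2]-[.5417,.1051]
  c,s_=np.cos(1.4098),np.sin(1.4098);print(z,np.c_[q@[c,s_],q@[-s_,c]]*1000)
E
```

```text
0.4 [[-0.0001 -0.9388  0.3446]
 [-0.0002  0.3446  0.9388]
 [-1.      0.     -0.0002]]
(array([ 0.0313, -0.5813, -0.6679]), array([-1.6648, -0.0002, -0.0002]))
(array([ 0.0313, -0.5813, -0.6679]), array([ 1.4768, -0.0002,  0.0002]))
bottle [[ 0.6956 -0.0002  0.15  ]]
beaker [[ 0.6754 -0.1849  0.085 ]]
T [ 0.4515 -0.0943  1.0206]
S [ 1.3081 -0.6576  0.8784]
0.03 [[ 47.217  -33.4141]
 [ 88.2813 -22.6753]
 [108.4341  -0.8048]
 [118.8166 -19.1671]
 [114.6004  18.9819]
 [ 24.0522 -42.4854]]
0.04 [[ 44.6077 -32.5005]
 [ 85.2575 -21.8702]
 [105.2068  -0.2205]
 [115.4846 -18.3974]
 [111.3108  19.3666]
 [ 21.6768 -41.4802]]
```

Call:
play_rows --pt "0.01 -0.29 -0.334 0.74 0 0 0.6" --pt "0.01 -0.29 -0.334 0.74 0 0 0.6" --pt "0.01 -0.29 -0.334 0.74 0 0 0.6" --pt "0.01 -0.29 -0.334 0.74 0 0 0.6" --pt "0.01 -0.29 -0.334 0.74 0 0 0.6" --pt "0.01 -0.29 -0.334 0.74 0 0 0.6" --pt "0.01 -0.29 -0.334 0.74 0 0 0.6" --pt "0.01 -0.29 -0.334 0.74 0 0 0.6" --pt "0.01 -0.29 -0.334 0.74 0 0 0.6" --pt "0.01 -0.29 -0.334 0.74 0 0 0.6" --pt "0.01 -0.29 -0.334 0.74 0 0 0.6" --force 30

```text
t: 1.32
tcp_pos: [0.3476, 0.0997, 0.2217]
tcp_rot: [-1.094, 1.569, -0.617]
contact_force: [0.9, 0.5, -0.0]
opening: 0.0512
```

```bash
python3 - <<'E'
from mv import *
np.set_printoptions(precision=4,suppress=True)
p,R,s=cur();print(s['t'],p,s['joint_positions'],delta([.505,-.311,.20],tgt(1.313,1)))
E
```

```text
1.3167 [0.3476 0.0997 0.2217] [-0.0309 -0.0896  1.9468 -0.0012  1.2827 -0.508 ] (array([ 0.0224, -0.4371, -0.0489]), array([0.7352, 0.0016, 0.0014]))
```

Call:
play_rows --pt "0.022 -0.437 -0.049 0.735 0 0 0.6" --pt "0.022 -0.437 -0.049 0.735 0 0 0.6" --pt "0.022 -0.437 -0.049 0.735 0 0 0.6" --pt "0.022 -0.437 -0.049 0.735 0 0 0.6" --pt "0.022 -0.437 -0.049 0.735 0 0 0.6" --pt "0.022 -0.437 -0.049 0.735 0 0 0.6" --pt "0.022 -0.437 -0.049 0.735 0 0 0.6" --pt "0.022 -0.437 -0.049 0.735 0 0 0.6" --pt "0.022 -0.437 -0.049 0.735 0 0 0.6" --pt "0.022 -0.437 -0.049 0.735 0 0 0.6" --pt "0.022 -0.437 -0.049 0.735 0 0 0.6" --pt "0.022 -0.437 -0.049 0.735 0 0 0.6"

```text
t: 2.32
tcp_pos: [0.5055, -0.3128, 0.1982]
tcp_rot: [-1.08, 1.569, -1.34]
contact_force: [-0.3, 0.4, -0.0]
opening: 0.0515
```

```bash
python3 - <<'E'
from mv import *
from ov import *
np.set_printoptions(precision=4,suppress=True)
p,R,s=cur();W=env.camera_model("wrist");im=env.capture("wrist")[:,:,::-1].copy()
print(s['t'],p,s['joint_positions'],delta([.505,-.311,.038],tgt(1.313,1)))
draw(im,W,[.505,-.311,1.313],rack_lines(),0,0,640,480,1.2,"pics/w1.png")
cv2.imwrite("pics/w1raw.png",im)
E
```

```text
2.3167 [ 0.5055 -0.3128  0.1982] [-0.7409  0.3599  1.4754 -0.0011  1.3047 -0.4809] (array([ 0.1603, -0.001 ,  0.0007]), array([-0.001 , -0.0008, -0.0002]))
```

View pics/w1.png

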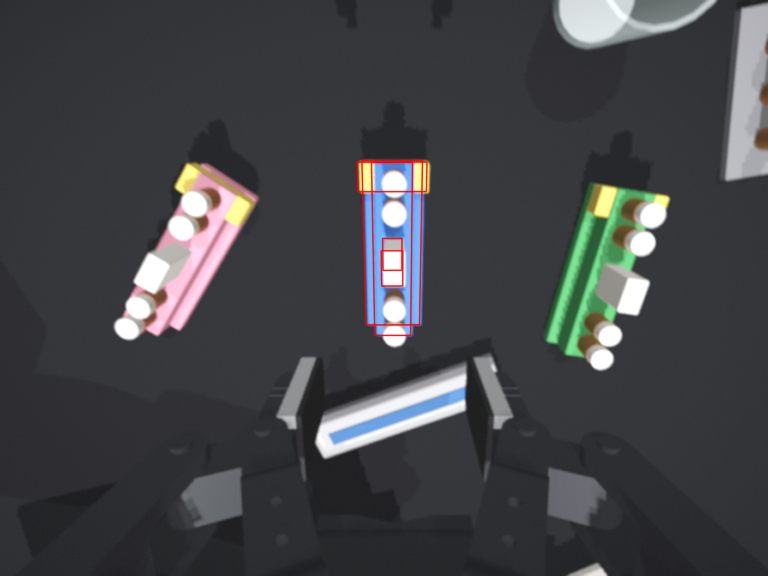

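Call:
play_rows --pt "0.04 0 0 0 0 0 0.6" --pt "0.08 -0.001 0.001 0 0 0 0.6" --pt "0.115 -0.001 0.001 0 0 0 0.6" --pt "0.145 -0.001 0.001 0 0 0 0.6" --pt "0.16 -0.001 0.001 0 0 0 0.6" --pt "0.16 -0.001 0.001 0 0 0 0.6" --pt "0.16 -0.001 0.001 0 0 0 0.0" --pt "0.16 -0.001 0.001 0 0 0 0.0" --pt "0.16 -0.001 0.001 0 0 0 0.0" --pt "0.16 -0.001 0.001 0 0 0 0.0" --pt "0.16 -0.001 0.001 0 0 0 0.0" --pt "0.16 -0.001 0.001 0 0 0 0.0" --force 40

```text
t: 3.37
tcp_pos: [0.5067, -0.3095, 0.0415]
tcp_rot: [-0.361, 1.567, -0.617]
contact_force: [1.6, 1.8, 7.1]
opening: 0.0135
```

```bash
python3 - <<'E'
from mv import *
from ov import *
np.set_printoptions(precision=4,suppress=True)
p,R,s=cur();im=env.capture("top")[:,:,::-1].copy()
print(s['t'],p,s['opening'],s['contact_force'])
draw(im,T,[.505,-.311,1.313],[],330,150,560,330,3.3,"pics/t1.png")
E
```

```text
3.3667 [ 0.5067 -0.3095  0.0415] 0.013547296932108568 [1.6127 1.8431 7.0841]
```

View pics/t1.png

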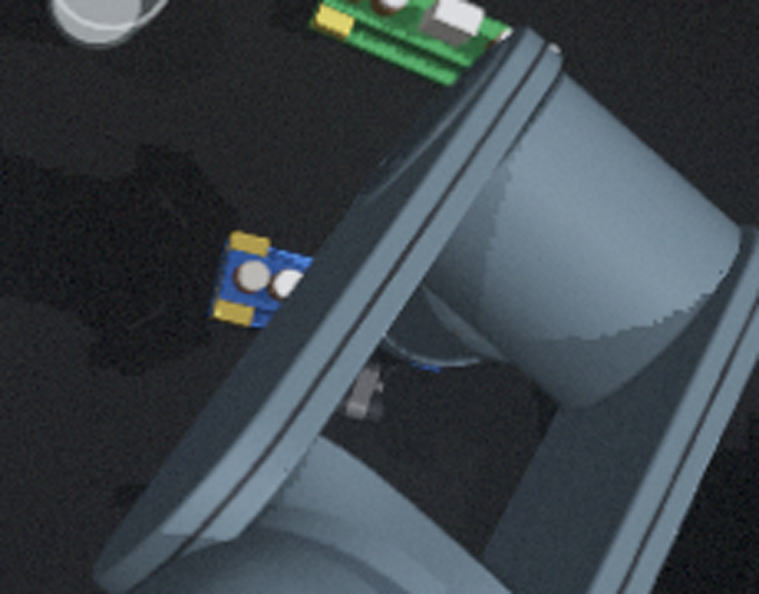

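Call:
play_rows --pt "-0.015 0 0 0 0 0 0" --pt "-0.04 0 0 0 0 0 0" --pt "-0.07 0 0 0 0 0 0" --pt "-0.08 0 0 0 0 0 0" --pt "-0.08 0 0 0 0 0 0" --pt "-0.08 0 0 0 0 0 0"

```text
t: 3.92
tcp_pos: [0.5052, -0.3088, 0.1193]
tcp_rot: [-0.56, 1.57, -0.816]
contact_force: [0.2, 1.1, -2.8]
opening: 0.0133
```

```bash
python3 - <<'E'
from mv import *
from ov import *
np.set_printoptions(precision=4,suppress=True)
p,R,s=cur();im=env.capture("wrist")[:,:,::-1].copy()
print(s['t'],p,s['opening'],s['contact_force'])
cv2.imwrite("pics/w2.png",im)
a=1.4098;c,sn=np.cos(a),np.sin(a);tgtp=np.array([.5417-.11*c,.1051-.11*sn,.12]);print(tgtp,delta(tgtp,tgt(a,1)))
E
```

```text
3.9167 [ 0.5052 -0.3088  0.1193] 0.013340128004917396 [ 0.238   1.115  -2.7924]
[ 0.5241 -0.0035  0.12  ] (array([-0.0016,  0.2997, -0.0583]), array([-0.0951, -0.0015, -0.0008]))
```

View pics/w2.png

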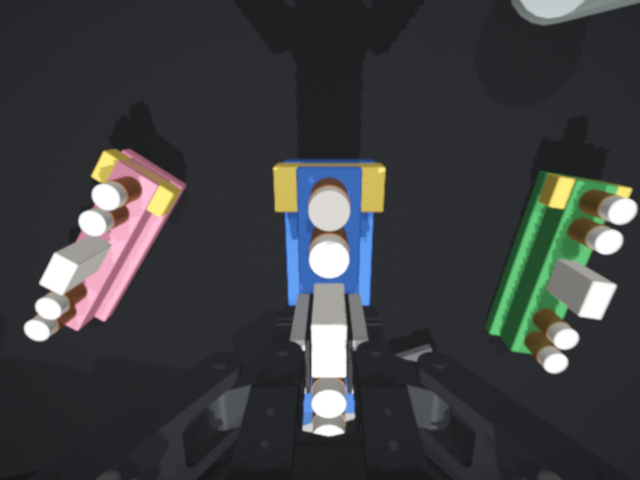

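```bash
cat > rk.py <<'E'
from mv import *
from scipy.optimize import least_squares
def rackfit(W,p,R,pts,P):
    # unknown: rack origin offset in tool frame, rotations
    P=np.array(P)/1000.;R0=R.as_matrix()
    # rack axes in tool: x_r, y_r, z_r=-x_t ; rack y = -tool z (flip=1) ; rack x = y x z
    B=np.c_[np.cross([0,0,-1],[-1,0,0]),[0,0,-1],[-1,0,0]].astype(float)
    def w(v):
        Q=Ro.from_rotvec([v[5],v[3],v[4]]).apply(P)
        return p+(R0@(B@Q.T+np.array(v[:3])[:,None])).T
    f=lambda v:np.r_[(proj(W,w(v))-pts).ravel(),v[5]*200]
    r=least_squares(f,[.04,0,0,0,0,0]);return r.x,f(r.x)[:-1].reshape(-1,2)
E
python3 - <<'E'
from rk import *
np.set_printoptions(precision=4,suppress=True)
p,R,s=cur();W=env.camera_model("wrist")
v,r=rackfit(W,p,R,np.array([(274,164),(384,164),(275,211),(383,211),(329,207),(329,258),(329,398)],float),
 [(65,24,28),(65,-24,28),(45,24,28),(45,-24,28),(53,0,56),(34,0,56),(-34,0,56)])
print("tool xyz, pitch(y), yaw, roll",v);print(r)
E
```

```text
tool xyz, pitch(y), yaw, roll [ 0.0444 -0.0025  0.001  -0.0069  0.0004 -0.    ]
[[-0.9471  0.8006]
 [ 0.9439  0.7794]
 [ 0.3477 -0.9637]
 [-0.3633 -0.9725]
 [ 0.0153  1.4058]
 [ 0.0084 -1.6557]
 [-0.0096  0.4939]]
```

Call:
play_rows --pt "0 0.03 -0.006 -0.03 0 0 0" --pt "0 0.068 -0.013 -0.06 0 0 0" --pt "0 0.106 -0.02 -0.095 0 0 0" --pt "0 0.144 -0.028 -0.095 0 0 0" --pt "0 0.182 -0.035 -0.095 0 0 0" --pt "0 0.22 -0.043 -0.095 0 0 0" --pt "0 0.255 -0.05 -0.095 0 0 0" --pt "0 0.285 -0.055 -0.095 0 0 0" --pt "0 0.302 -0.058 -0.095 0 0 0" --pt "0 0.302 -0.058 -0.095 0 0 0" --pt "0 0.302 -0.058 -0.095 0 0 0"

```text
t: 4.88
tcp_pos: [0.5244, -0.0008, 0.1175]
tcp_rot: [-3.096, 1.567, 3.029]
contact_force: [-0.4, -0.0, -2.6]
opening: 0.0133
```

```bash
python3 - <<'E'
from mv import *
from ov import *
np.set_printoptions(precision=4,suppress=True)
p,R,s=cur();W=env.camera_model("wrist");im=env.capture("wrist")[:,:,::-1].copy()
print(s['t'],p,s['opening'],s['contact_force'])
a=1.4098;c,sn=np.cos(a),np.sin(a);tgtp=np.array([.5417-.1075*c,.1051-.1075*sn,.06]);print(tgtp,delta(tgtp,tgt(a,1)))
cv2.imwrite("pics/w3raw.png",im)
draw(im,W,[.5417,.1051,a],lane_lines(),0,0,640,480,1.2,"pics/w3.png")
im=env.capture("top")[:,:,::-1].copy();cv2.imwrite("pics/t3.png",im)
E
```

```text
4.8833 [ 0.5244 -0.0008  0.1175] 0.013330932546722315 [-0.3648 -0.0265 -2.5572]
[ 0.5245 -0.001   0.06  ] (array([ 0.0578,  0.0008, -0.0002]), array([ 0.0011, -0.0028,  0.0004]))
```

View pics/w3.png

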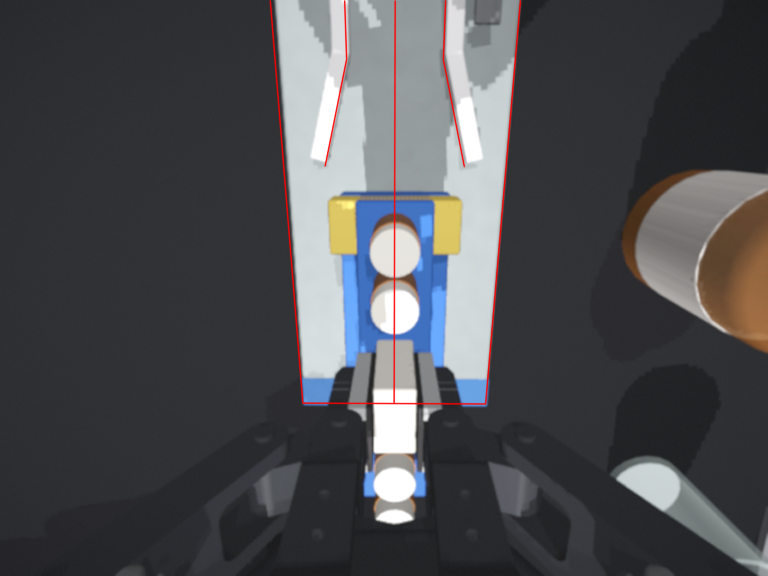

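View pics/t3.png

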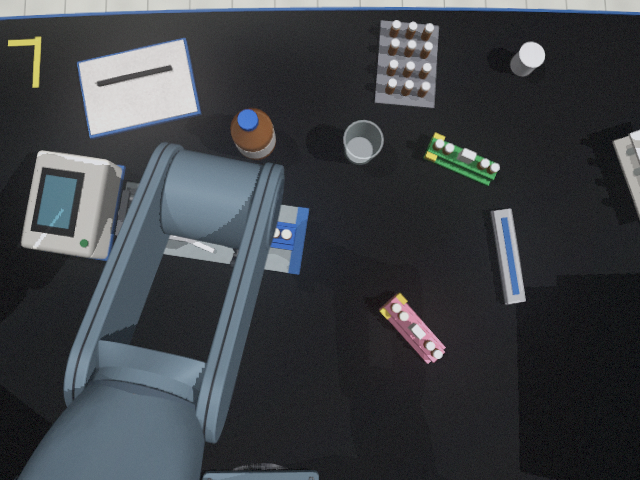

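Call:
play_rows --pt "0.02 0 0 0 0 0 0" --pt "0.04 0 0 0 -0.002 0 0" --pt "0.05 0 0 0 -0.002 0 0" --pt "0.055 0 0 0 -0.002 0 0" --pt "0.057 0 0 0 -0.002 0 0" --pt "0.058 0 0 0 -0.002 0 0" --pt "0.059 0 0 0 -0.002 0 0" --pt "0.06 0 0 0 -0.002 0 0" --pt "0.06 0 0 0 -0.002 0 0"

```text
t: 5.73
tcp_pos: [0.5261, -0.002, 0.0599]
tcp_rot: [-0.029, 1.568, -0.19]
contact_force: [0.0, -0.1, -2.7]
opening: 0.0132
```

Call:
play_rows --pt "0.001 0 0 0 0 0 0" --pt "0.002 0 0 0 0 0 0" --pt "0.003 0 0 0 0 0 0" --pt "0.004 0 0 0 0 0 0" --pt "0.004 0 0 0 0 0 0"

```text
t: 6.15
tcp_pos: [0.5255, -0.0019, 0.0551]
tcp_rot: [0.004, 1.569, -0.157]
contact_force: [0.4, 0.5, -1.6]
opening: 0.0129
```

Call:
play_rows --pt "0.0005 0 0 0 0 0 0" --pt "0.001 0 0 0 0 0 0" --pt "0.001 0 0 0 0 0 0"

```text
t: 6.4
tcp_pos: [0.5256, -0.0019, 0.0542]
tcp_rot: [0.002, 1.569, -0.159]
contact_force: [0.4, 0.2, -2.0]
opening: 0.0131
```

Call:
play_rows --pt "0.0005 0 0 0 0 0 0" --pt "0.001 0 0 0 0 0 0" --pt "0.001 0 0 0 0 0 0"

```text
t: 6.65
tcp_pos: [0.5258, -0.0019, 0.0536]
tcp_rot: [0.006, 1.568, -0.155]
contact_force: [0.4, 0.7, 0.9]
opening: 0.0134
```

```bash
python3 - <<'E'
from mv import *
np.set_printoptions(precision=4,suppress=True)
p,R,s=cur();im=env.capture("wrist")[:,:,::-1].copy()
print(s['t'],p,s['contact_force'],s['torque']);cv2.imwrite("pics/w4.png",im)
E
```

```text
6.65 [ 0.5258 -0.0019  0.0536] [0.4479 0.7491 0.9248] [0.0016 0.1077 0.0534]
```

View pics/w4.png

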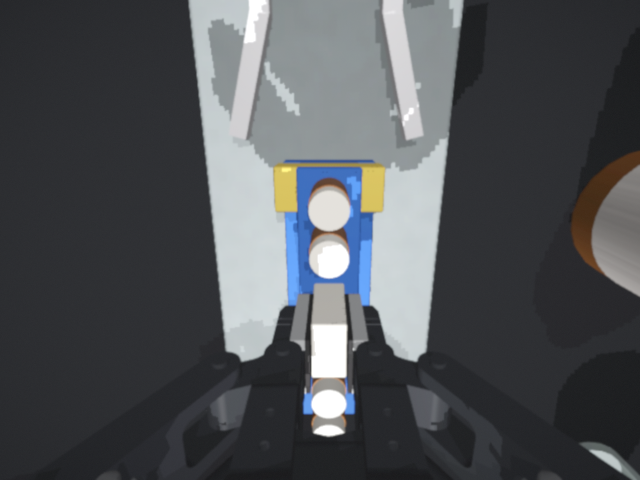

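```bash
cat > ln.py <<'E'
from mv import *
np.set_printoptions(precision=4,suppress=True)
a=1.4098;c,sn=np.cos(a),np.sin(a)
def lane():
    p,R,s=cur();d=p[:2]-[.5417,.1051]
    F=s['contact_force']
    print("t %.2f lane x %.2f y %.2f z %.2f mm  F along %.2f lat(y) %.2f z %.2f"%(s['t'],(d@[c,sn])*1e3,(d@[-sn,c])*1e3,p[2]*1e3,F[:2]@[c,sn],F[:2]@[-sn,c],F[2]),"rot err",delta(p,tgt(a,1))[1],"open",s['opening'])
if __name__=="__main__": lane()
E
python3 ln.py
```

```text
t 6.70 lane x -108.15 y -1.42 z 53.52 mm  F along -0.41 lat(y) 0.57 z 1.35 rot err [ 0.      0.0022 -0.    ] open 0.01332181122313968
```

Call:
play_rows --pt "0 0.002 -0.0007 0 0 0 0" --pt "0 0.006 -0.0013 0 0 0 0" --pt "0 0.012 -0.0013 0 0 0 0" --pt "0 0.018 -0.0013 0 0 0 0" --pt "0 0.024 -0.0013 0 0 0 0" --pt "0 0.03 -0.0013 0 0 0 0" --pt "0 0.036 -0.0013 0 0 0 0" --pt "0 0.041 -0.0013 0 0 0 0" --pt "0 0.044 -0.0013 0 0 0 0" --pt "0 0.045 -0.0013 0 0 0 0"

```text
t: 7.53
tcp_pos: [0.5319, 0.0431, 0.0535]
tcp_rot: [-0.119, 1.568, -0.279]
contact_force: [-1.0, -4.5, 5.0]
opening: 0.0131
```

```bash
python3 ln.py; python3 - <<'E'
from mv import *
im=env.capture("wrist")[:,:,::-1].copy();cv2.imwrite("pics/w5.png",im)
E
```

```text
t 7.53 lane x -62.74 y -0.21 z 53.54 mm  F along -4.59 lat(y) 0.23 z 5.03 rot err [0.0009 0.0025 0.0003] open 0.01310954039274332
```

View pics/w5.png

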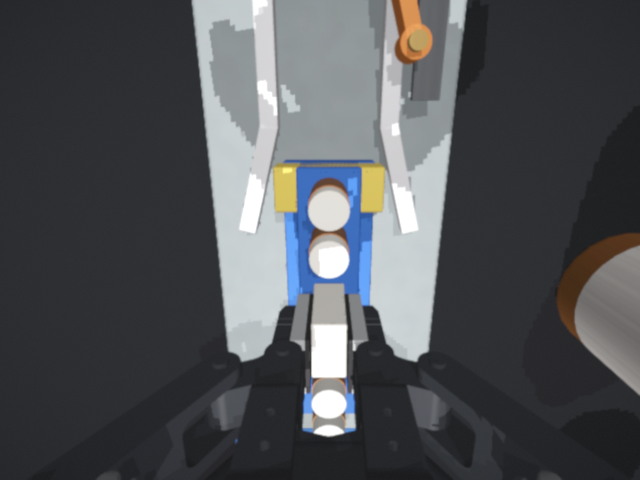

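Call:
play_rows --pt "-0.0006 0.001 0 0 0 0 0" --pt "-0.001 0.004 0 0 0 0 0" --pt "-0.001 0.009 0 0 0 0 0" --pt "-0.001 0.014 0 0 0 0 0" --pt "-0.001 0.018 0 0 0 0 0" --pt "-0.001 0.02 0 0 0 0 0" --pt "-0.001 0.02 0 0 0 0 0"

```text
t: 8.17
tcp_pos: [0.5347, 0.0632, 0.0541]
tcp_rot: [0.135, 1.569, -0.025]
contact_force: [-0.4, 0.1, -2.1]
opening: 0.0134
```

```bash
python3 ln.py
```

```text
t 8.17 lane x -42.50 y 0.22 z 54.11 mm  F along 0.04 lat(y) 0.42 z -2.11 rot err [ 0.0007  0.0016 -0.0002] open 0.013380533793481534
```

Call:
play_rows --pt "0.0004 0.001 0 0 0 0 0" --pt "0.0004 0.004 0 0 0 0 0" --pt "0.0004 0.009 0 0 0 0 0" --pt "0.0004 0.014 0 0 0 0 0" --pt "0.0004 0.019 0 0 0 0 0" --pt "0.0004 0.024 0 0 0 0 0" --pt "0.0004 0.027 0 0 0 0 0" --pt "0.0004 0.027 0 0 0 0 0"

```text
t: 8.83
tcp_pos: [0.5392, 0.0899, 0.0539]
tcp_rot: [0.085, 1.569, -0.075]
contact_force: [1.5, 0.5, -1.7]
opening: 0.0132
```

```bash
python3 ln.py; python3 - <<'E'
from mv import *
im=env.capture("wrist")[:,:,::-1].copy();cv2.imwrite("pics/w6.png",im)
E
```

```text
t 8.83 lane x -15.40 y 0.03 z 53.91 mm  F along 0.74 lat(y) -1.42 z -1.67 rot err [ 0.0008  0.0021 -0.0002] open 0.01319923711073176
```

View pics/w6.png

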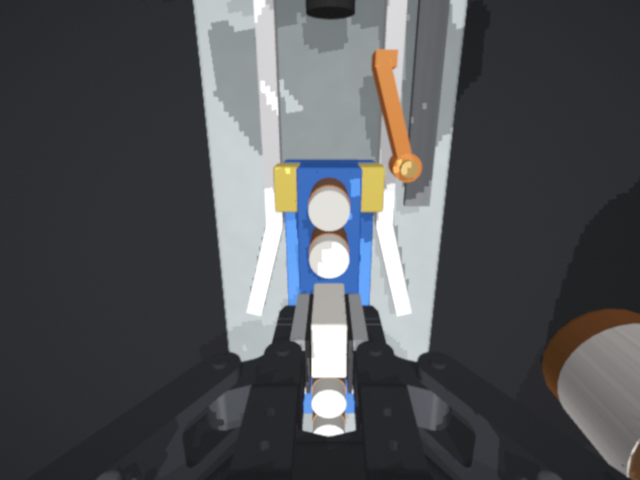

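Call:
play_rows --pt "0.0002 0.002 0 0 0 0 0" --pt "0.0003 0.005 0 0 0 0 0" --pt "0.0003 0.008 0 0 0 0 0" --pt "0.0003 0.011 0 0 0 0 0" --pt "0.0003 0.014 0 0 0 0 0" --pt "0.0003 0.017 0 0 0 0 0" --pt "0.0003 0.02 0 0 0 0 0" --pt "0.0003 0.023 0 0 0 0 0" --pt "0.0003 0.026 0 0 0 0 0" --pt "0.0003 0.028 0 0 0 0 0" --pt "0.0003 0.03 0 0 0 0 0"

```text
t: 9.8
tcp_pos: [0.543, 0.1181, 0.0536]
tcp_rot: [-1.483, 1.569, -1.643]
contact_force: [-3.3, -4.2, 2.0]
opening: 0.0132
```

```bash
python3 ln.py
```

```text
t 9.80 lane x 13.04 y 0.82 z 53.58 mm  F along -4.64 lat(y) 2.63 z 2.01 rot err [0.0007 0.0002 0.0019] open 0.013172699346242161
```

Call:
play_rows --pt "0 0.002 0 0 0 0 0" --pt "0 0.004 0 0 0 0 0" --pt "0 0.006 0 0 0 0 0" --pt "0 0.008 0 0 0 0 0" --pt "0 0.01 0 0 0 0 0" --pt "0 0.012 0 0 0 0 0" --pt "0 0.014 0 0 0 0 0" --pt "0 0.015 0 0 0 0 0"

```text
t: 10.47
tcp_pos: [0.5454, 0.1333, 0.0535]
tcp_rot: [-1.344, 1.57, -1.505]
contact_force: [-3.2, -3.8, 1.6]
opening: 0.0131
```

```bash
python3 ln.py; python3 - <<'E'
from mv import *
im=env.capture("wrist")[:,:,::-1].copy();cv2.imwrite("pics/w7.png",im)
E
```

```text
t 10.47 lane x 28.44 y 0.82 z 53.49 mm  F along -4.29 lat(y) 2.54 z 1.62 rot err [0.0003 0.0002 0.0011] open 0.013130140339605243
```

View pics/w7.png

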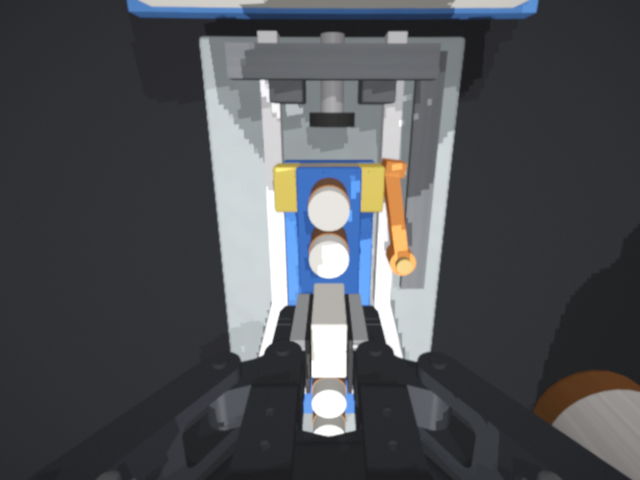

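Call:
play_rows --pt "0 0.002 0 0 0 0 0" --pt "0 0.004 0 0 0 0 0" --pt "0 0.006 0 0 0 0 0" --pt "0 0.008 0 0 0 0 0" --pt "0 0.01 0 0 0 0 0" --pt "0 0.012 0 0 0 0 0" --pt "0 0.013 0 0 0 0 0" --pt "0 0.014 0 0 0 0 0"

```text
t: 11.18
tcp_pos: [0.5485, 0.1475, 0.0535]
tcp_rot: [-0.013, 1.569, -0.173]
contact_force: [-3.5, -2.9, 0.2]
opening: 0.0137
```

```bash
python3 ln.py
```

```text
t 11.18 lane x 42.98 y 0.06 z 53.53 mm  F along -3.43 lat(y) 2.95 z 0.17 rot err [0.0002 0.0018 0.    ] open 0.013746820650309799
```

Call:
play_rows --pt "0 0.001 0 0 0 0 0" --pt "0 0.002 0 0 0 0 0" --pt "0 0.002 0 0 0 0 0"

```text
t: 11.43
tcp_pos: [0.5488, 0.1491, 0.0535]
tcp_rot: [-0.34, 1.569, -0.501]
contact_force: [-3.6, -3.9, 0.3]
opening: 0.0132
```

```bash
python3 ln.py; python3 - <<'E'
from mv import *
im=env.capture("wrist")[:,:,::-1].copy();cv2.imwrite("pics/w8.png",cv2.resize(im[20:300,200:470],None,fx=2.1,fy=2.1))
E
```

```text
t 11.43 lane x 44.57 y 0.07 z 53.54 mm  F along -4.42 lat(y) 2.91 z 0.26 rot err [0.0002 0.0017 0.0006] open 0.013206731499826483
```

View pics/w8.png

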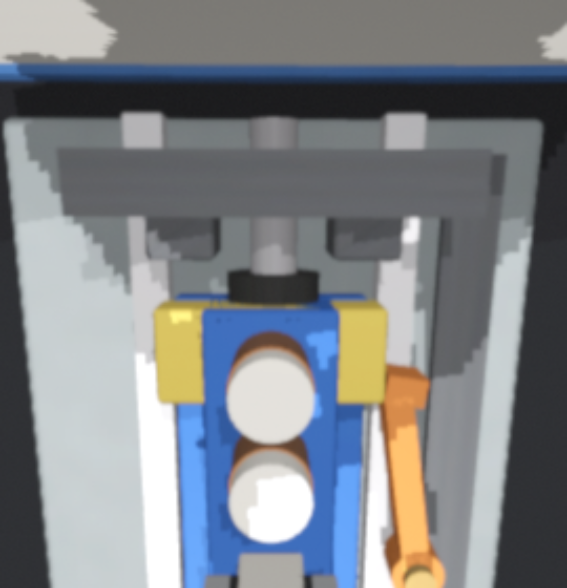

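Call:
play_rows --pt "0 0.001 0 0 0 0 0" --pt "0 0.002 0 0 0 0 0" --pt "0 0.002 0 0 0 0 0"

```text
t: 11.73
tcp_pos: [0.549, 0.1508, 0.0535]
tcp_rot: [-0.568, 1.569, -0.729]
contact_force: [-3.3, -5.0, 1.3]
opening: 0.0132
```

```bash
python3 ln.py
```

```text
t 11.73 lane x 46.26 y 0.11 z 53.53 mm  F along -5.48 lat(y) 2.47 z 1.34 rot err [0.0001 0.0015 0.001 ] open 0.013182250556442907
```

Call:
play_rows --pt "0 0.001 0 0 0 0 0" --pt "0 0.002 0 0 0 0 0" --pt "0 0.002 0 0 0 0 0"

```text
t: 11.98
tcp_pos: [0.5493, 0.1526, 0.0536]
tcp_rot: [-0.675, 1.569, -0.836]
contact_force: [-3.7, -6.8, 0.8]
opening: 0.0132
```

```bash
python3 ln.py; python3 - <<'E'
from mv import *
im=env.capture("wrist")[:,:,::-1].copy();cv2.imwrite("pics/w9.png",cv2.resize(im[20:300,200:470],None,fx=2.1,fy=2.1))
E
```

```text
t 11.98 lane x 48.08 y 0.07 z 53.58 mm  F along -7.29 lat(y) 2.60 z 0.80 rot err [0.0001 0.0016 0.0013] open 0.013239331305197867
```

View pics/w9.png

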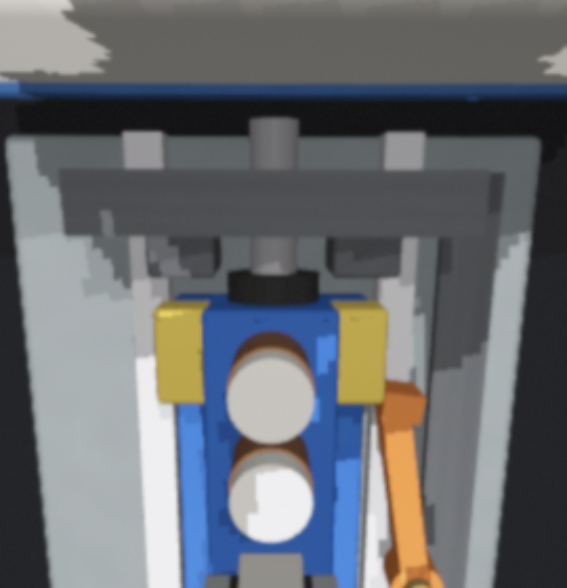

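Call:
play_rows --pt "0 0.0005 0 0 0 0 0" --pt "0 0.001 0 0 0 0 0" --pt "0 0.001 0 0 0 0 0"

```text
t: 12.28
tcp_pos: [0.5495, 0.1534, 0.0536]
tcp_rot: [-0.732, 1.569, -0.893]
contact_force: [-3.4, -7.6, 1.9]
opening: 0.0135
```

```bash
python3 ln.py; python3 - <<'E'
from mv import *
im=env.capture("wrist")[:,:,::-1].copy();cv2.imwrite("pics/w10.png",cv2.resize(im[20:300,200:470],None,fx=2.1,fy=2.1))
E
```

```text
t 12.28 lane x 48.93 y 0.05 z 53.61 mm  F along -8.02 lat(y) 2.14 z 1.87 rot err [0.0001 0.0016 0.0014] open 0.013455558284428189
```

View pics/w10.png

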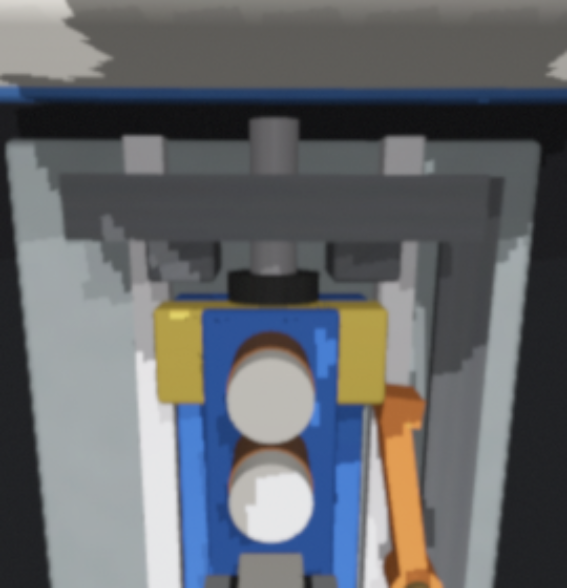

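Call:
play_rows --pt "0 0.0005 0 0 0 0 0" --pt "0 0.001 0 0 0 0 0" --pt "0 0.001 0 0 0 0 0"

```text
t: 12.58
tcp_pos: [0.5496, 0.1543, 0.0536]
tcp_rot: [-0.792, 1.569, -0.953]
contact_force: [-4.0, -7.1, 1.4]
opening: 0.0131
```

```bash
python3 ln.py; python3 - <<'E'
from mv import *
im=env.capture("wrist")[:,:,::-1].copy();cv2.imwrite("pics/w11.png",cv2.resize(im[20:300,200:470],None,fx=2.1,fy=2.1))
E
```

```text
t 12.58 lane x 49.82 y 0.05 z 53.62 mm  F along -7.64 lat(y) 2.80 z 1.37 rot err [0.0001 0.0016 0.0016] open 0.01310011849210921
```

View pics/w11.png

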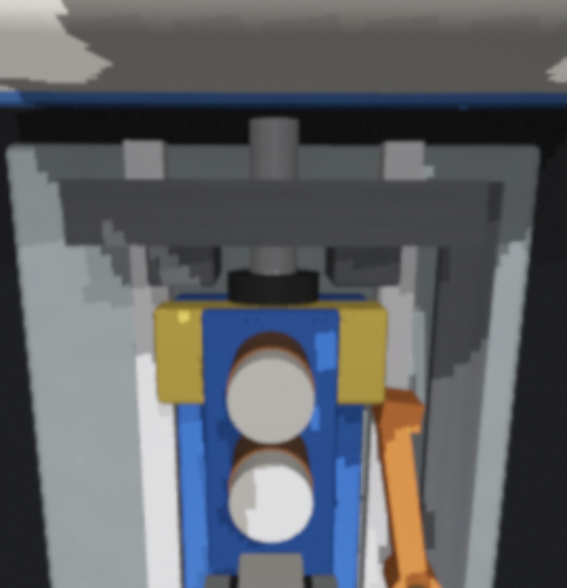

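Call:
play_rows --pt "0 0.0005 0 0 0 0 0" --pt "0 0.001 0 0 0 0 0" --pt "0 0.001 0 0 0 0 0"

```text
t: 12.88
tcp_pos: [0.5499, 0.1554, 0.0536]
tcp_rot: [-0.639, 1.569, -0.8]
contact_force: [-3.3, -5.6, 0.0]
opening: 0.013
```

```bash
python3 ln.py; python3 - <<'E'
from mv import *
im=env.capture("wrist")[:,:,::-1].copy();cv2.imwrite("pics/w12.png",cv2.resize(im[20:300,200:470],None,fx=2.1,fy=2.1))
E
```

```text
t 12.88 lane x 50.96 y -0.04 z 53.61 mm  F along -6.10 lat(y) 2.33 z 0.04 rot err [0.0001 0.0017 0.0013] open 0.012990091800745649
```

View pics/w12.png

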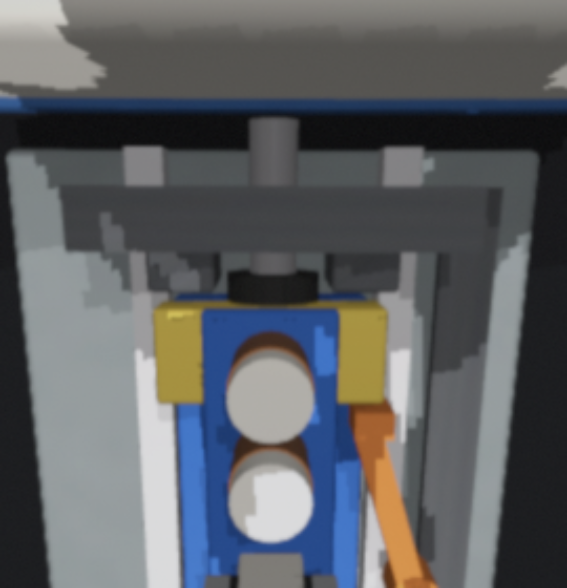

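Call:
play_rows --pt "0 -0.0005 0 0 0 0 0" --pt "0 -0.001 0 0 0 0 0" --pt "0 -0.001 0 0 0 0 0.1" --pt "0 -0.001 0 0 0 0 0.2" --pt "0 -0.001 0 0 0 0 0.3" --pt "0 -0.001 0 0 0 0 0.3" --pt "0 -0.001 0 0 0 0 0.3" --pt "0 -0.001 0 0 0 0 0.3"

```text
t: 13.6
tcp_pos: [0.5504, 0.1555, 0.0539]
tcp_rot: [0.189, 1.568, 0.028]
contact_force: [-0.0, -0.5, 0.2]
opening: 0.0254
```

```bash
python3 ln.py; python3 - <<'E'
from mv import *
im=env.capture("wrist")[:,:,::-1].copy();cv2.imwrite("pics/w13.png",im)
E
```

```text
t 13.60 lane x 51.17 y -0.47 z 53.87 mm  F along -0.54 lat(y) -0.04 z 0.24 rot err [ 0.      0.003  -0.0006] open 0.025366404290913757
```

View pics/w13.png

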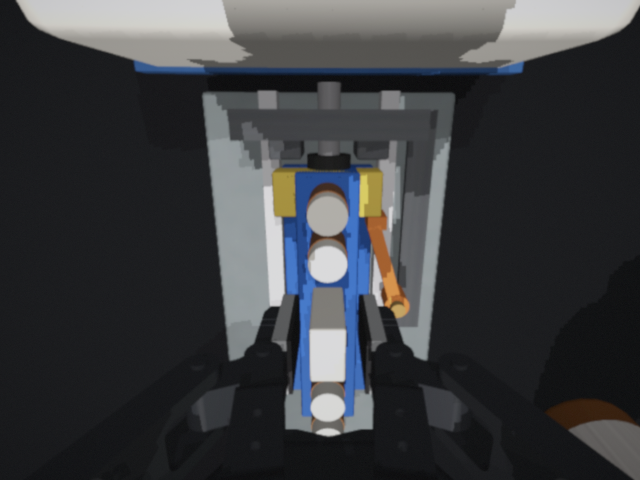

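The fingers are clear of the tab and the pawl is behind the head. I'm rising straight up.

Call:
play_rows --pt "-0.008 0 0 0 0 0 0.3" --pt "-0.022 0 0 0 0 0 0.3" --pt "-0.045 0 0 0 0 0 0.3" --pt "-0.08 0 0 0 0 0 0.3" --pt "-0.115 0 0 0 0 0 0.3" --pt "-0.14 0 0 0 0 0 0.3" --pt "-0.15 0 0 0 0 0 0.3" --pt "-0.15 0 0 0 0 0 0.3"

```text
t: 14.32
tcp_pos: [0.5513, 0.1555, 0.2072]
tcp_rot: [0.196, 1.562, 0.035]
contact_force: [0.6, -0.4, -0.8]
opening: 0.0254
```

```bash
python3 ln.py; python3 - <<'E'
from mv import *
from ov import *
im=env.capture("wrist")[:,:,::-1].copy();W=env.camera_model("wrist")
cv2.imwrite("pics/w14.png",im)
cv2.imwrite("pics/s14.png",env.capture("scene")[:,:,::-1])
E
```

```text
t 14.32 lane x 51.33 y -1.42 z 207.22 mm  F along -0.29 lat(y) -0.62 z -0.75 rot err [ 0.0001  0.0086 -0.0017] open 0.025392909857116588
```

View pics/w14.png

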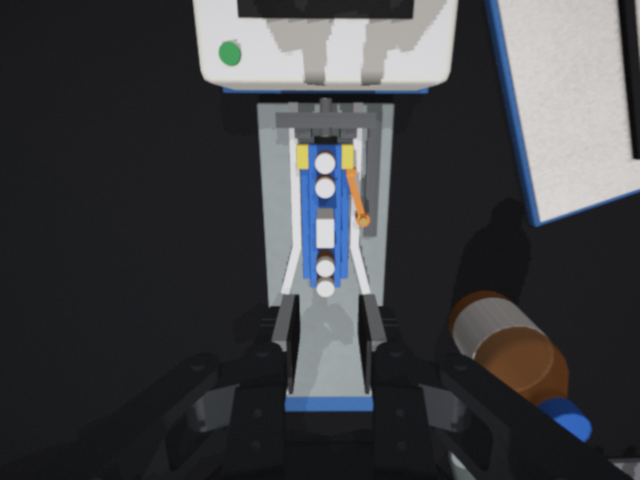

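View pics/s14.png

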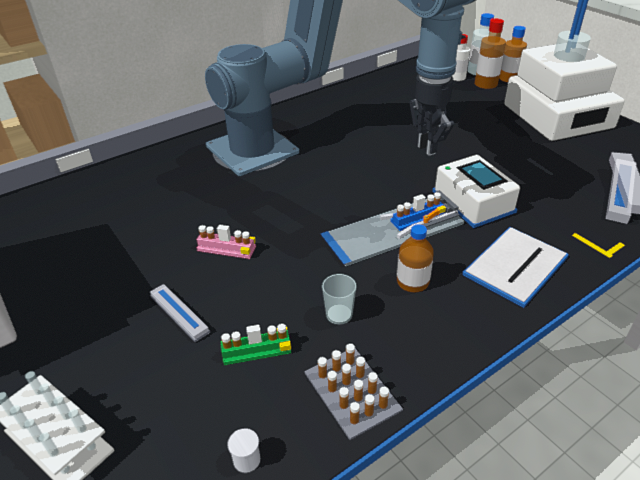

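The rack sits in the lane at about (325,210) in the wrist view. The pawl tip at (351,170) is right behind the yellow head, and the buffer is against the front. The bottle, beaker, case and look-alikes haven't moved. I'm handing in.

```bash
python3 - <<'E'
from plant import env
print(env.close_job())
E
```

```text
the job is handed in; nothing more can be done
None
```

The blue rack is caught in the sampler lane and released, and the job was handed in at about 14.5 s. I gripped it by the white tab, set it down on the apron, and slid it along the floor past the pawl.

**Click:** the measured push force peaked at about 8.0 N, then fell to 6.1 N as the pawl swung in behind the yellow head. I stopped pushing there. Forces are read only at the end of each short move, so brief peaks in between were not seen. No reading came near 25 N.

**Release:** I opened the fingers a little and rose straight up. The tool was then touching nothing, with under 1 N left on the force reading.

**Last pictures:** the wrist view shows the pawl behind the head and the buffer against the rack. The scene view shows the bottle, beaker, case and both look-alikes where they started.

**Disagreements and limits:**
- While sliding on the apron, the rack briefly pressed down on the floor with about 8 N, so I raised the tool about 1 mm. After that it rested only lightly on the floor until the pawl.
- The top and scene cameras disagreed by about 3 mm on where the rack first stood. The wrist camera matched my estimate to about 1 mm.
- I did not measure the final pawl angle or buffer compression. The catch is judged from the force drop and the pictures.

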